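# Clip the dispersing shaft into its storage cradle

### The job

Take the steel shaft with the hexagonal collar from its rest and put it away in the storage cradle, whose holder is clamped a little differently each time: slip its domed tail end under the hood of the socket until you feel it touch the back, then press the shaft down past the sprung jaw until it sits fully home in the fork clip, with the jaw closed over it. Be gentle with the cradle: do not press on it with more than about 25 N, and leave the plain rod and the other things on the bench where they are.

Things in the scene. Friction and masses are not known exactly. Their poses are not given: they have to be found in the camera images.
- shaft: Shaft to put away: steel rod 12 mm diameter, 184 mm long, 0.12 kg. Origin on its axis, x from tail to head; may be rolled about x. Tail tip at x = -80 mm (6 mm radius dome); hexagonal collar at x 38 to 49.5; slotted head 17 mm diameter at x 86 to 104. Grip it across the plain rod, at x -15 to 10. It starts level in a V-rest, axis 50 mm above the bench, tail roughly towards the robot.
- shaft_tail (a point): Centre of the shaft's tail dome, on the axis at x = -74 mm of the shaft.
- shaft_neck (a point): The place on the shaft that belongs in the fork clip, on the axis at x = +60 mm. The collar (20 mm across flats, 23 across corners) clears the fork by only 2.5 mm when the tail touches the socket's back wall. So the shaft cannot go in level: tail first, head raised by 0.25 to 0.38 rad (0.35 fits well) to pass above the clip, then it swings down about its tail.
- cradle: Storage cradle: white base 224 x 62 x 8 mm fixed to the bench; origin under its middle, x from socket (end nearer the robot) to fork clip, z up. A holder with socket and fork is clamped on it, offset along x by s, anywhere from -10 to +10 mm, which is NOT reported: find it by touch or sight. Stored, the shaft's axis is 55 mm above the bench at y = 0, its origin at cradle x = s.
- socket_middle (a point): Point on the base's centre line at cradle x = -74 mm, 55 mm up: centre of the stored tail dome if s were 0. Holder's socket (add s to x): back wall at x = -80; floor 49 mm up, to x = -51; side walls 15.6 apart, flared at the mouth; hood over x = -80 to -70.5, underside 63.5 mm up, top 69. From x = -50 to 52 only the holder's plate, 14 mm high, lies below.
- clip_jaw (a joint): Sprung jaw on the +y side of the fork, rad: 0 closed, grows as it swings outward (+y of the cradle), limit 0.4; hinge along x at y = 19 mm, 31 mm up. Its nose reaches in to y = 3 mm, underside 62 mm up, with a steep ramp to 78. A shaft pressed down on it opens it by about 0.12, then it snaps shut over the shaft. The shaft's weight does not open it; 6 to 15 N at the clip does.
- clip_middle (a point): Point on the base's centre line at cradle x = +60 mm, 55 mm up: where the shaft's neck point lies when stored if s were 0. The holder's fork (add s to x) spans x = 52 to 68: saddle 49 mm above the bench, fixed prong on the -y side with its inner face at y = -7 mm and a flared lip up to 78 mm, sprung jaw on the +y side. Pressing the holder does not move it.
- rest_a: White V-rest in which the collared shaft lies, fixed: base 144 x 50 x 8 mm, x from the tail end to the head end; two V-notched posts 10 mm thick at x = -48 and +62 mm, up to 54 mm high; between the posts it is free for the fingers.
- rest_b: Same V-rest, with the plain rod.
- plain_rod: Plain steel rod without collar, 8 mm diameter, 200 mm long, origin at its middle on the axis; leave it in its rest.
- marker: Marker lying on the bench, 138 mm long, bystander.
- forceps: Steel forceps lying on the bench, 126 mm long, bystander.
- timer: Small white timer standing on the bench, 22 x 66 x 58 mm, bystander.
- petri_small: Small petri dish, 60 mm diameter, bystander.
- plate: White well plate, 85 x 128 x 14 mm, bystander.

How it is judged (in metres and radians):
On the way, in this order (a step that is already met when the one before it is completed fails the run):
1. the tail of the shaft is down in the socket while the neck is still above the clip (x of shaft_tail in the frame of cradle between -0.086 and -0.058 m and y of shaft_tail in the frame of cradle between -0.005 and 0.005 m and z of shaft_tail in the frame of cradle between 0.051 and 0.0605 m and z of shaft_neck in the frame of cradle above 0.067 m), for 0.05 s.
2. the neck is down in the fork clip and the tail in the socket (x of shaft_tail in the frame of cradle between -0.086 and -0.058 m and y of shaft_tail in the frame of cradle between -0.005 and 0.005 m and z of shaft_tail in the frame of cradle between 0.051 and 0.0605 m and y of shaft_neck in the frame of cradle between -0.004 and 0.004 m and z of shaft_neck in the frame of cradle between 0.051 and 0.0595 m), for 0.2 s.
At the end, for the whole second after the job is handed in: The shaft lies at rest in the cradle, level and home: tail point within 5 mm and neck point within 4 mm of the cradle's centre line, both about 55 mm above the bench (tail 51 to 60.5, neck 51 to 59.5), the tail point at cradle x -86 to -58 mm, and the jaw closed over the shaft (under 0.04 rad) (all of step 2 and value of joint clip_jaw below 0.04 rad and linear speed of shaft below 0.02 m/s); the robot touches nothing.
It fails at once if the plain rod or another bystander is moved by more than 3 cm (distance of any of plain_rod, marker, forceps, timer, petri_small, plate from where it was at the start of the episode above 0.03 m).
It fails at once if the cradle is forced: the shaft or the robot presses on it with more than 30 N (contact force between any of shaft, the arm, the fingers and cradle above 30 N).
It also fails if it takes over 48 s, if anything falls off the work surface, if the arm or the gripper's body presses on something with over 40 N, if the wrist force passes 120 N, or if a joint passes its speed limit or range.

### The arm

A 6-joint arm with a two-finger parallel gripper is mounted at the origin on a cart in front of the work surface, level with it; the furniture and walls round the work are solid. World frame = base frame: x ahead of the robot, y to its left, z up, the work surface at z = 0. Lengths are in m, angles in degrees, forces in N, time in s.
With the tool pointing down it reaches from about 0.35 to 0.875 m from the base axis. Payload 4.2 kg.
Tool frame: the origin (TCP) lies midway between the tips of the shut fingers; the grasp point (between the pads) lies 19 mm behind it; z points along the fingers, y is the line along which they close (so a half turn about z gives the same grasp; the last joint's range is limited). The gripper opens to 87 mm and grips with 3 to 60 N. Pads are 19 mm wide; open, the fingers measure 117 mm over their backs; the gripper's body (75 mm by 190 mm) begins 51 mm behind the grasp point.
Start: joints at [-56.918, 22.042, 0.453, 0, -68.411, -14.817], TCP at [0.196, -0.593, 0.223] pointing down, gripper open.
Joint ranges: [-179.83, 179.83], [-69.29, 118.12], [-61.27, 80.66], [-181.25, 117.63], [-171.15, -9.14], [-177.46, 177.46]. Speed limits (degrees/s): [159.86, 159.86, 180, 180, 180, 180].

### API

Orientations are given as a 3x3 rotation matrix whose columns are the frame's x, y, z axes.
In Python, from station import r, cams gives the robot as it stands.
- The arm moves only by the tool play_rows, never from a script. Its argument "commands" is text: rows parted by semicolons, each of 6 numbers parted by spaces: the shift along the world's x, y, z normalised to -1 to 1, where 1 is 30 mm, then the turn, a rotation vector about the world's x, y, z normalised to -1 to 1, where 1 is 0.15 rad. A call has 1 to 20 rows; each row shifts and turns the commanded pose from where the row before left it; what a row does not reach is not made up. A row lasts 1/10 s, in which the tool goes at most 50 mm and 8.59 degrees, less where a joint would pass 70% of its speed; a pose out of reach is approached as far as the arm can. A call with a number of a shift or a turn outside -1 to 1 is refused whole. A call with a gripper value outside its range is refused whole. "grip" is the finger opening in mm, from 0 to 87, set as the call begins (left out, the last holds). The fingers move at their own pace and stop on an object; the grip force is fixed at half the most. Time passes only in rows, so rows that do not move let the fingers close. It gives the time, the measured TCP pose, the force, the opening and the grip force at its end, in the units of the state.
- r.sense(): the state, without advancing time (a new reading comes with each control period).
- cams.capture(name): name is "scene" or "side" or "wrist"; returns (picture, depth): 480x640x3 uint8, blue, green, red; 480x640 float32, m along the optical axis (not along the pixel's ray), 0 where there is no reading.
- cams.camera_info(name): a dict with "mtx" (3x3 intrinsics, pixels), "k1" (the pictures are not rectified: a ray, as slopes to the right and down, at radius r is drawn at 1 + k1 r^2 times it, then the intrinsics apply), "R" (3x3) and "t" (3): a world point X has camera coordinates R X + t. Camera axes: x right, y down, z forward; pixel columns grow to the right and rows downward; lengths in m; the calibration is good to about 2 mm. A picture is of the moment at which its call begins: read the wrist's pose just before it. camera_info takes no time and is no camera call; for the wrist camera it gives the pose at the moment of the call.
- r.finish_job(): hands the job in; it is judged then, once.
The state is a dict: "time_s": time; "joints": joint angles; "joint_velocities": joint speeds; "effort": joint torques, N m; "tcp_pos": TCP position; "ee_rot": TCP orientation; "wrist_force": force on the tool from outside, world axes, zero at the start; "moment": the same for the moment, N m; "gripper_width": opening from 0.0 (shut) to 1.0 (fully open); "gripper_force": force on a finger pad.
Only numpy, scipy, OpenCV 4.12 (cv2) and the standard library are available. Lean on these libraries where they do the work, as an engineer would, in place of code of your own. Each camera call takes 0.05 s, during which the arm holds its last target. There are 200 camera calls.

## Working session

There is one attempt and no reset: what is moved stays moved. The work goes in short steps, Python scripts to look and compute and a tool call to move; the robot and the scene stay as the last step left them, time stands still between calls to the robot, and variables do not carry over. Pictures are saved under pics/ and viewed, at most 10 in all, crops included, and the job is handed in when it is done.

Besides the shell and the picture viewer there is one more tool, called after ">>>" by a JSON object that holds its "api" and its "payload", one argument or row to a line. play_rows: Moves the arm, as the interface text tells. Scaled input: -1 to 1 covers 30 mm each way for a shift and 0.15 rad each way for a turn. Its arguments: {"type":"object","properties":{"commands":{"type":"string"},"grip":{"type":"number"}},"required":["commands"]}

```bash
mkdir -p pics; ls; cat > h.py <<'E'
import numpy as np, cv2, json
from station import r, cams
def snap(n,f):
    ci=cams.camera_info(n); p,d=cams.capture(n)
    cv2.imwrite(f'pics/{f}.png',p); np.savez(f'pics/{f}.npz',p=p,d=d,**{k:np.array(ci[k]) for k in('mtx','k1','R','t')})
def load(f): return np.load(f'pics/{f}.npz')
def rays(z,uv):
    K=z['mtx']; uv=np.atleast_2d(uv).astype(float)
    q=cv2.undistortPoints(uv[:,None],K,np.array([float(z['k1']),0,0,0,0]))[:,0]
    # model is 1+k1 r^2
    return np.c_[q,np.ones(len(q))]
def onplane(z,uv,h):
    d=rays(z,uv)@z['R']; c=-z['R'].T@z['t']
    s=(h-c[2])/d[:,2]; return c+d*s[:,None]
def bydepth(z,uv):
    uv=np.atleast_2d(uv).astype(int); D=z['d'][uv[:,1],uv[:,0]]
    return (rays(z,uv)*D[:,None]-z['t'])@z['R']
def proj(z,X):
    v,_=cv2.Rodrigues(z['R']); return cv2.projectPoints(np.atleast_2d(X).astype(float),v,z['t'],z['mtx'],np.array([float(z['k1']),0,0,0,0]))[0][:,0]
E
python3 - <<'E'
from h import *
snap('scene','s0'); snap('side','d0')
for f in('s0','d0'):
    z=load(f); print(f,-z['R'].T@z['t'], z['R'][2], z['k1'])
E
```

```text
pics
s0 [0.00820404 0.5436336  0.95759641] [ 0.45045204 -0.51392228 -0.73005264] -0.008126085855125247
d0 [0.45300407 1.29073041 0.67215983] [ 0.05593356 -0.91854749 -0.39133354] -0.13518815281478028
```

```bash
ls pics
```

```text
d0.npz
d0.png
s0.npz
s0.png
```

View pics/s0.png

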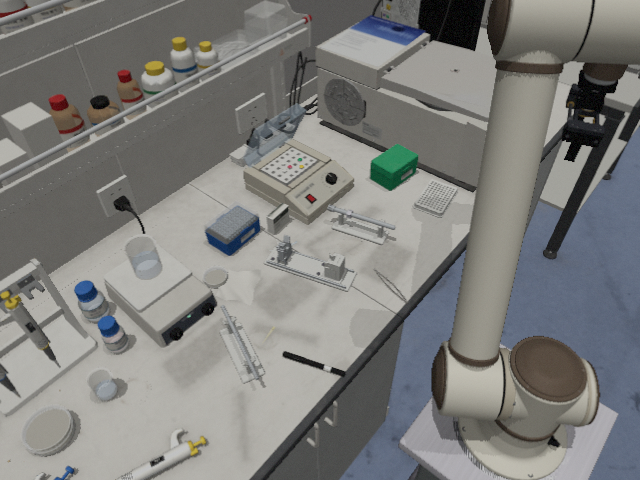

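View pics/d0.png

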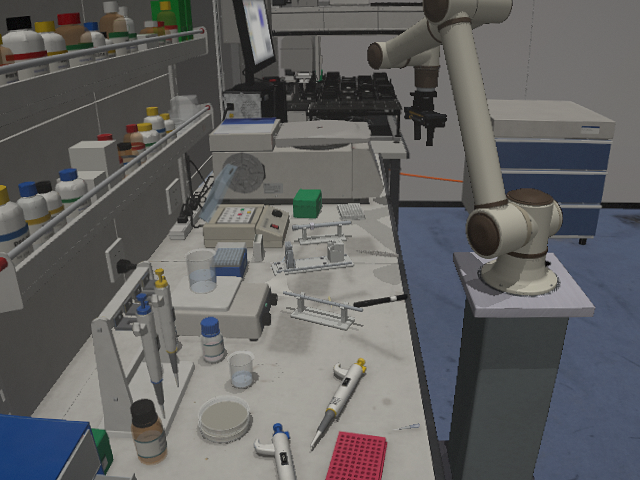

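```bash
python3 - <<'E'
from h import *
p=load('s0')['p']
a=cv2.resize(p[290:390,200:300],(400,400),interpolation=3); b=cv2.resize(p[195:295,300:400],(400,400),interpolation=3)
c=p[230:290,255:365]; c=cv2.resize(c,(366,200),interpolation=3)
o=np.zeros((600,800,3),np.uint8); o[:400,:400]=a;o[:400,400:]=b;o[400:,:366]=c
cv2.imwrite('pics/c0.png',o)
z=load('s0')
for uv in [(240,345),(310,265),(360,225)]: print(onplane(z,uv,0.03))
E
```

```text
[[0.51326363 0.21714473 0.03      ]]
[[ 0.54370688 -0.04405411  0.03      ]]
[[ 0.53253198 -0.22792004  0.03      ]]
```

View pics/c0.png

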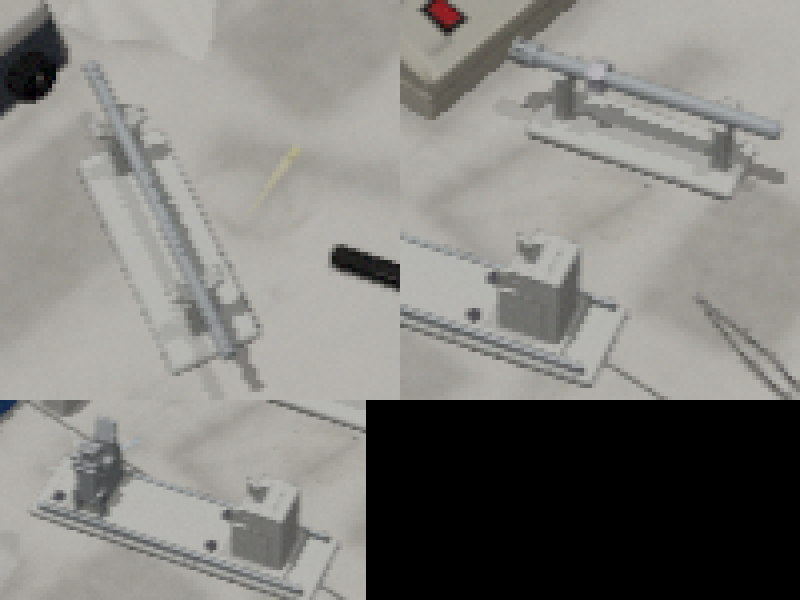

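```bash
python3 - <<'E'
from h import *
z=load('s0')
t,h=onplane(z,[(394.5,227),(328,207)],0.05); print('tail',t,'head',h,np.linalg.norm(h-t))
print(onplane(z,[(264,264),(353,288),(357,274)],0.008))
s=r.sense(); print(s['tcp_pos'],s['ee_rot']); w=cams.camera_info('wrist'); R=np.array(w['R']);print(-R.T@w['t'],R[2],w['mtx'],w['k1'])
E
```

```text
tail [ 0.45040273 -0.26008853  0.05      ] head [ 0.62536088 -0.21172829  0.05      ] 0.181518777435598
[[ 0.64584562  0.01133749  0.008     ]
 [ 0.43207539 -0.06824679  0.008     ]
 [ 0.45051215 -0.10818265  0.008     ]]
[ 0.19575916 -0.59299739  0.2215727 ] [[-9.49652524e-01 -3.13304332e-01 -6.92517661e-04]
 [-3.13305084e-01  9.49650808e-01  1.80761198e-03]
 [ 9.13172935e-05  1.93357258e-03 -9.99998126e-01]]
[ 0.12549671 -0.61632181  0.38222297] [ 0.25689771  0.08664947 -0.96254633] [[364.11771208   0.         326.47665954]
 [  0.         364.11771208 241.33816682]
 [  0.           0.           1.        ]] 0.005969403729605733
```

>>> {"api": "play_rows", "payload": {
  "commands": "0.3 0.5 0 0 0 0;0.65 0.95 0.04 0 0 0;0.65 0.95 0.04 0 0 0;0.65 0.95 0.04 0 0 0;0.65 0.95 0.04 0 0 0;0.65 0.95 0.04 0 0 0;0.65 0.95 0.04 0 0 0;0.65 0.95 0.04 0 0 0;0.65 0.95 0.04 0 0 0;0.65 0.95 0.04 0 0 0;0.65 0.95 0.04 0 0 0;0.65 0.95 0.04 0 0 0;0.65 0.95 0.04 0 0 0;0.65 0.95 0.04 0 0 0;0.65 0.95 0.04 0 0 0;0.65 0.95 0.04 0 0 0;0.3 0.5 0 0 0 0;0 0 0 0 0 0;0 0 0 0 0 0",
  "grip": 87
}}

```text
time_s: 2.0
tcp_pos: [0.5058, -0.1357, 0.2402]
ee_rot: [[-0.949, -0.314, -0.001], [-0.314, 0.949, 0.0], [0.001, 0.0, -1.0]]
wrist_force: [-0.2, -0.4, 0.8]
gripper_width: 1.002
gripper_force: 0.0
```

```bash
python3 - <<'E'
from h import *
snap('wrist','w0'); z=load('w0'); print(-z['R'].T@z['t'])
E
```

```text
[ 0.43560345 -0.15884329  0.40095475]
```

View pics/w0.png

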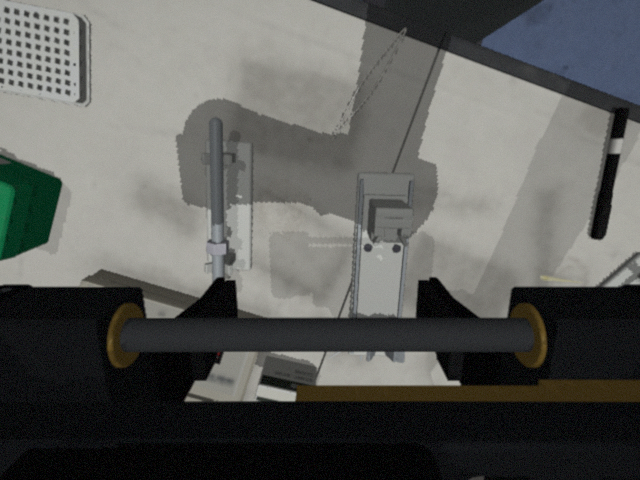

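```bash
python3 - <<'E'
from h import *
z=load('w0')
t,c=onplane(z,[(216,119),(216,248)],0.05); print('tip',t,'collar',c,np.linalg.norm(c-t), 'yaw',np.degrees(np.arctan2(*(c-t)[1::-1])))
# depth cloud
v,u=np.mgrid[90:280,180:460]; uv=np.c_[u.ravel(),v.ravel()]
X=bydepth(z,uv); ok=z['d'][uv[:,1],uv[:,0]]>0
X=X[ok];uv=uv[ok]
bench=X[(X[:,2]<.004)&(X[:,2]>-.01)][:,2]; print('bench z',np.median(bench),len(X))
m=(uv[:,0]<240)&(X[:,2]>.045)&(X[:,2]<.07)
S=X[m]; ln=cv2.fitLine(S[:,:2].astype(np.float32),cv2.DIST_HUBER,0,.01,.01).ravel(); print('shaft fit',ln,np.degrees(np.arctan2(ln[1],ln[0])),np.percentile(S[:,2],[5,50,95]))
m=(uv[:,0]>340)&(X[:,2]>.005)&(X[:,2]<.018)
C=X[m]; rc=cv2.minAreaRect(C[:,:2].astype(np.float32)); print('cradle',rc); print(cv2.boxPoints(rc))
m=(uv[:,0]>340)&(X[:,2]>.060)&(X[:,2]<.075); H=X[m]; print('hood',m.sum(),cv2.minAreaRect(H[:,:2].astype(np.float32)),np.percentile(H[:,2],[5,50,95]))
print(cv2.boxPoints(cv2.minAreaRect(H[:,:2].astype(np.float32))))
E
```

```text
tip [ 0.45043454 -0.26003198  0.05      ] collar [ 0.57046846 -0.23111809  0.05      ] 0.12346722540647023 yaw 13.543452885714201
bench z -0.0014664964953186048 52979
shaft fit [ 0.967616    0.25242674  0.54710317 -0.23441003] 14.62116 [0.0480388  0.05319097 0.05677759]
cradle ((0.46798455715179443, -0.08687043935060501), (0.20568031072616577, 0.07433395087718964), 23.238176345825195)
[[ 0.35882318 -0.09329474]
 [ 0.38815194 -0.16159818]
 [ 0.57714593 -0.08044614]
 [ 0.5478172  -0.0121427 ]]
hood 1076 ((0.4924924671649933, -0.07405900955200195), (0.0386195108294487, 0.03575463965535164), 16.44657325744629) [0.0610875  0.06643083 0.0678528 ]
[[ 0.46891135 -0.06238016]
 [ 0.47903425 -0.09667186]
 [ 0.5160736  -0.08573786]
 [ 0.5059507  -0.05144615]]
```

>>> {"api": "play_rows", "payload": {
  "commands": "0.22 -0.86 0 0 0 -0.22;0.22 -0.86 0 0 0 -0.22;0.22 -0.86 -0.3 0 0 0;0.22 -0.86 -0.7 0 0 0;0 0 -0.9 0 0 0;0 0 -0.9 0 0 0;0 0 -0.9 0 0 0;0 0 -0.9 0 0 0;0 0 -0.9 0 0 0;0 0 -0.9 0 0 0;0 0 -0.57 0 0 0;0 0 0 0 0 0;0 0 0 0 0 0"
}}

```text
time_s: 3.35
tcp_pos: [0.5326, -0.2401, 0.0319]
ee_rot: [[-0.968, -0.249, 0.0], [-0.249, 0.968, -0.0], [0.0, -0.0, -1.0]]
wrist_force: [0.6, 0.3, 0.3]
gripper_width: 0.999
gripper_force: 0.0
```

>>> {"api": "play_rows", "payload": {
  "commands": "0 0 0 0 0 0;0 0 0 0 0 0;0 0 0 0 0 0;0 0 0 0 0 0;0 0 0 0 0 0;0 0 0 0 0 0;0 0 0 0 0 0;0 0 0 0 0 0",
  "grip": 0
}}

```text
time_s: 4.15
tcp_pos: [0.5328, -0.2391, 0.0314]
ee_rot: [[-0.968, -0.25, -0.0], [-0.25, 0.968, 0.0], [0.0, 0.0, -1.0]]
wrist_force: [0.2, 0.4, -0.2]
gripper_width: 0.356
gripper_force: 0.0
```

>>> {"api": "play_rows", "payload": {
  "commands": "0 0 0 0 0 0;0 0 0 0 0 0;0 0 0 0 0 0;0 0 0 0 0 0;0 0 0 0 0 0;0 0 0 0 0 0"
}}

```text
time_s: 4.75
tcp_pos: [0.5332, -0.2397, 0.0317]
ee_rot: [[-0.968, -0.25, 0.001], [-0.25, 0.968, -0.001], [-0.001, -0.001, -1.0]]
wrist_force: [0.1, -3.5, -0.3]
gripper_width: 0.124
gripper_force: 30.0
```

>>> {"api": "play_rows", "payload": {
  "commands": "0 0 0.4 0 0 0;0 0 0.8 0 0 0;0 0 1 0 0 0;0 0 1 0 0 0;0 0 0.6 0 0 0;0.45 0.73 0.85 0 0 0.17;0.45 0.73 0.85 0 0 0.17;0.45 0.73 0.85 0 0 0.17;0.45 0.73 0.85 0 0 0.16;0.45 0.73 0.7 0 0 0;0 0 0 0 0 0;0 0 0 0 0 0;0 0 0 0 0 0"
}}

```text
time_s: 6.05
tcp_pos: [0.5989, -0.1297, 0.2671]
ee_rot: [[-0.938, -0.346, -0.003], [-0.346, 0.938, 0.001], [0.003, 0.002, -1.0]]
wrist_force: [-0.1, -0.9, -0.7]
gripper_width: 0.127
gripper_force: 30.0
```

```bash
python3 - <<'E'
from h import *
s=r.sense();print(s['tcp_pos'],s['wrist_force'])
snap('wrist','w1')
E
```

```text
[ 0.59885177 -0.12969707  0.2671379 ] [-0.13796334 -0.89451911 -0.738407  ]
```

View pics/w1.png

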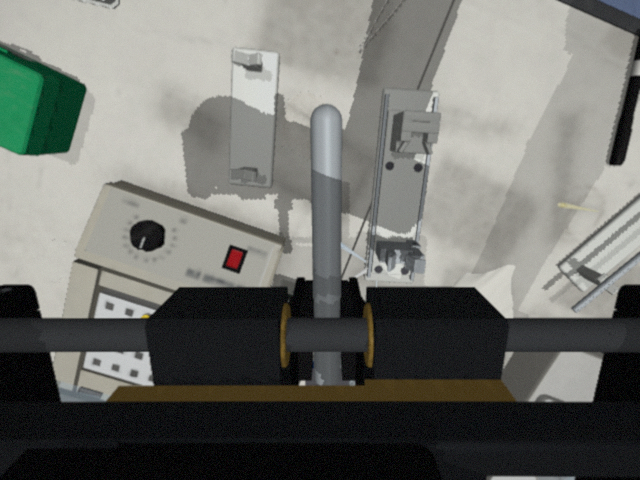

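```bash
python3 - <<'E'
from h import *
p=load('w1')['p']
a=cv2.resize(p[80:180,360:460],(400,400),interpolation=3);b=cv2.resize(p[210:310,350:450],(400,400),interpolation=3)
o=np.hstack([a,b]); cv2.imwrite('pics/c1.png',cv2.convertScaleAbs(o,alpha=1.5))
z=load('w1'); print(onplane(z,[(327,104)],0.286))
E
```

```text
[[ 0.51787577 -0.15915531  0.286     ]]
```

View pics/c1.png

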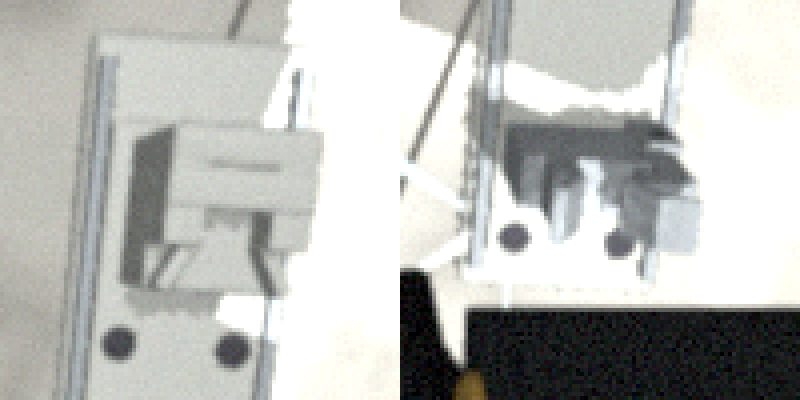

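```bash
python3 - <<'E'
from h import *
z=load('w1')
n,fl,fr=onplane(z,[(384.5,89),(366,279.5),(412,281)],.008)
n2=onplane(z,[(438,92)],.008)[0]
print('base corners',n,n2,fl,fr,np.linalg.norm(n2-n),np.linalg.norm(fr-fl),np.linalg.norm(fl-n))
H=onplane(z,[(403.75,110.5),(402,131.75),(440.5,112),(439.5,133)],.069); print('hood',H)
mid0=(n+n2)/2; mid1=(fl+fr)/2
yaw=np.arctan2(*(fl-n)[1::-1]); yaw2=np.arctan2(*(mid1-mid0)[1::-1]); print('yaw',np.degrees([yaw,yaw2]))
# rails/edges by depth
v,u=np.mgrid[70:300,350:460]; uv=np.c_[u.ravel(),v.ravel()]; ok=z['d'][uv[:,1],uv[:,0]]>0; X=bydepth(z,uv)[ok]
print('bench',np.median(X[abs(X[:,2])<.006,2]))
C=(n+fr)/2
for yw in (yaw,yaw2):
    e=np.array([np.cos(yw),np.sin(yw)]);f=np.array([-e[1],e[0]])
    P=np.c_[(X[:,:2]-C[:2])@e,(X[:,:2]-C[:2])@f]
    print('C',C,'hood px in cradle',np.c_[(H[:,:2]-C[:2])@e,(H[:,:2]-C[:2])@f].round(4).tolist())
    m=(X[:,2]>.064)&(X[:,2]<.073)&(P[:,0]<-.03)&(abs(P[:,1])<.05);print('hood depth',m.sum(),np.percentile(P[m],[1,10,50,90,99],axis=0).round(4).tolist())
    m=(X[:,2]>.07)&(X[:,2]<.085)&(P[:,0]>.03)&(abs(P[:,1])<.05);print('fork depth',m.sum(),np.percentile(P[m],[1,10,50,90,99],axis=0).round(4).tolist() if m.sum() else 0)
    m=(X[:,2]>.004)&(X[:,2]<.02)&(abs(P[:,0])<.13)&(abs(P[:,1])<.05);print('base depth',m.sum(),np.percentile(P[m],[1,50,99],axis=0).round(4).tolist())
E
```

```text
base corners [ 0.45896045 -0.11413964  0.008     ] [ 0.44195863 -0.05905421  0.008     ] [ 0.66851372 -0.05145965  0.008     ] [0.65079582 0.00261536 0.008     ] 0.05764951763190435 0.05690370527689881 0.21872666559630716
hood [[ 0.48023726 -0.09615214  0.069     ]
 [ 0.49817304 -0.09015902  0.069     ]
 [ 0.46968244 -0.06351523  0.069     ]
 [ 0.48702555 -0.05644988  0.069     ]]
yaw [16.65257868 16.5524429 ]
bench -0.0014035319871816428
C [ 0.55487814 -0.05576214  0.008     ] hood px in cradle [[-0.0831, -0.0173], [-0.0642, -0.0167], [-0.0838, 0.017], [-0.0652, 0.0188]]
hood depth 1003 [[-0.0835, -0.0172], [-0.0813, -0.0146], [-0.0717, 0.0], [-0.0604, 0.0148], [-0.0566, 0.0177]]
fork depth 301 [[0.0581, -0.0177], [0.0592, -0.0161], [0.0653, 0.0096], [0.0715, 0.0179], [0.0731, 0.0199]]
base depth 7580 [[-0.109, -0.0308], [-0.0029, -0.0057], [0.1096, 0.0282]]
C [ 0.55487814 -0.05576214  0.008     ] hood px in cradle [[-0.0831, -0.0175], [-0.0642, -0.0168], [-0.0839, 0.0168], [-0.0652, 0.0187]]
hood depth 1003 [[-0.0835, -0.0173], [-0.0813, -0.0147], [-0.0717, -0.0001], [-0.0604, 0.0147], [-0.0566, 0.0176]]
fork depth 301 [[0.0582, -0.0175], [0.0592, -0.016], [0.0652, 0.0097], [0.0715, 0.018], [0.0731, 0.02]]
base depth 7580 [[-0.109, -0.0307], [-0.0028, -0.0056], [0.1097, 0.0282]]
```

```bash
python3 - <<'E'
from h import *
C=np.array([0.55487814,-0.05576214])
for name,u0,u1,v0,v1 in (('w1',350,460,70,300),('w0',340,440,160,280)):
    z=load(name)
    v,u=np.mgrid[v0:v1,u0:u1]; uv=np.c_[u.ravel(),v.ravel()]; ok=z['d'][uv[:,1],uv[:,0]]>0; X=bydepth(z,uv)[ok]; X[:,2]+=.0014
    yw=np.radians(17); e=np.array([np.cos(yw),np.sin(yw)]);f=np.array([-e[1],e[0]])
    P=np.c_[(X[:,:2]-C)@e,(X[:,:2]-C)@f]
    m=(X[:,2]>.005)&(X[:,2]<.025)&(abs(P[:,1])<.04)&(abs(P[:,0])<.12); Q=P[m]
    L=[]
    for a in np.arange(-.105,.105,.005):
        q=Q[(Q[:,0]>=a)&(Q[:,0]<a+.005)]
        if len(q)>20: L.append((a+.0025,q[:,1].min(),q[:,1].max()))
    L=np.array(L)
    for k in(1,2):
        ln=cv2.fitLine(L[:,[0,k]].astype(np.float32),cv2.DIST_HUBER,0,.001,.001).ravel(); sl=ln[1]/ln[0]
        print(name,'edge',k,'yaw',17+np.degrees(np.arctan(sl)),'y at -.07,0,.07',[round(float(ln[3]+sl*(x-ln[2])),4) for x in(-.07,0,.07)],len(L))
    print('xrange',Q[:,0].min(),Q[:,0].max())
E
```

```text
w1 edge 1 yaw 16.576193 y at -.07,0,.07 [-0.0299, -0.0304, -0.0309] 42
w1 edge 2 yaw 23.133238 y at -.07,0,.07 [0.0176, 0.0251, 0.0326] 42
xrange -0.11091830779320318 0.11794762179617657
w0 edge 1 yaw 16.53259 y at -.07,0,.07 [-0.0297, -0.0303, -0.0308] 23
w0 edge 2 yaw 21.01401 y at -.07,0,.07 [0.025, 0.0299, 0.0348] 23
xrange -0.11121245373147623 0.011634917366876375
```

>>> {"api": "play_rows", "payload": {
  "commands": "-0.06 0.57 -0.2 0 0 -0.42;-0.06 0.57 -0.3 0.167 -0.559 0;-0.06 0.57 -0.3 0.167 -0.559 0;-0.06 0.57 -0.3 0.167 -0.559 0;-0.06 0.55 -0.3 0.167 -0.559 0;0 0 -0.8 0 0 0;0 0 -0.9 0 0 0;0 0 -0.9 0 0 0;0 0 -0.7 0 0 0;0 0 -0.5 0 0 0;0 0 0 0 0 0;0 0 0 0 0 0;0 0 0 0 0 0"
}}

```text
time_s: 7.4
tcp_pos: [0.5918, -0.0451, 0.1135]
ee_rot: [[-0.9, -0.286, 0.33], [-0.269, 0.958, 0.098], [-0.344, -0.0, -0.939]]
wrist_force: [0.0, -0.1, -1.9]
gripper_width: 0.126
gripper_force: 30.0
```

```bash
cat >> h.py <<'E'
O=np.array([.5547,-.0551,0]); YAW=np.radians(16.6); EE=np.array([np.cos(YAW),np.sin(YAW),0]); FF=np.array([-EE[1],EE[0],0])
def state(g=.0055,q=.0184):
    s=r.sense(); T=np.array(s['tcp_pos']);R=np.array(s['ee_rot']); a=-R[:,0]; G=T-q*R[:,2]
    f=lambda X:np.round([(X-O)@EE*1e3,(X-O)@FF*1e3,X[2]*1e3],2).tolist()
    w=np.array(s['wrist_force'])
    print('t',s['time_s'],'tail',f(G-(.074+g)*a),'neck',f(G+(.060-g)*a),'tilt',round(float(np.arcsin(a[2])),3),'yawerr',round(float(np.degrees(np.arctan2(a[1],a[0])-YAW)),2),'F cradle',np.round([w@EE,w@FF,w[2]],1),'roll',round(float(R[2,1]),4))
    return G-(.080+g)*a
E
python3 - <<'E'
from h import *
tip=state(); snap('wrist','w2'); z=load('w2'); print('tip px',proj(z,tip), 'mouth px',proj(z,O+EE*-.065+np.array([0,0,.069])))
p=z['p']; cv2.imwrite('pics/c2.png',cv2.convertScaleAbs(cv2.resize(p[0:240,200:500],(750,600),interpolation=3),alpha=1.4))
E
```

```text
t 7.4 tail [-42.54, -1.04, 103.39] neck [83.27, -0.97, 149.54] tilt 0.352 yawerr 0.03 F cradle [ 0.  -0.1 -1.9] roll -0.0005
tip px [[326.01324577 107.79304826]] mouth px [[328.60685428  43.08244791]]
```

View pics/c2.png

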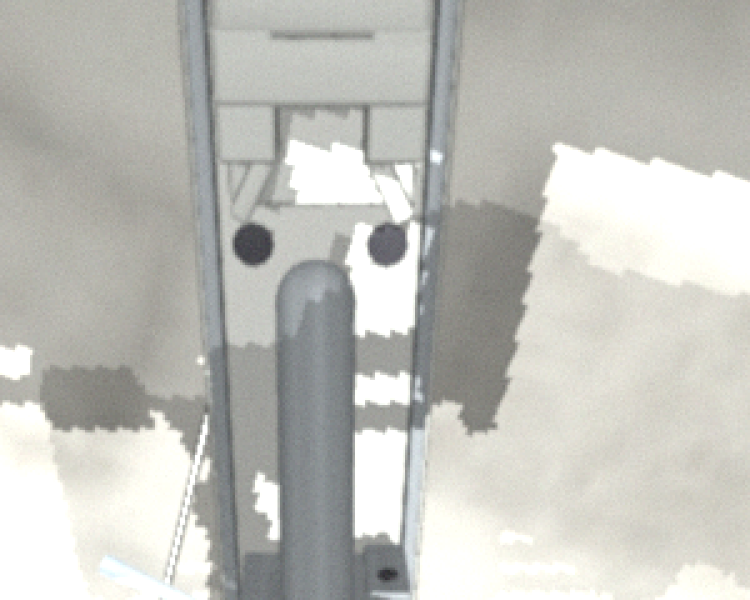

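>>> {"api": "play_rows", "payload": {
  "commands": "-0.13 -0.02 0 0 0 0;-0.14 -0.02 -0.2 0 0 0;0 0 -0.4 0 0 0;0 0 -0.4 0 0 0;0 0 -0.3 0 0 0;0 0 -0.2 0 0 0;0 0 0 0 0 0;0 0 0 0 0 0;0 0 0 0 0 0"
}}

```text
time_s: 8.35
tcp_pos: [0.5837, -0.0459, 0.0679]
ee_rot: [[-0.9, -0.286, 0.33], [-0.269, 0.958, 0.098], [-0.344, -0.0, -0.939]]
wrist_force: [0.9, -0.5, -1.4]
gripper_width: 0.125
gripper_force: 30.0
```

```bash
python3 - <<'E'
from h import *
state()
E
```

```text
t 8.35 tail [-50.58, 0.46, 57.84] neck [75.24, 0.56, 103.92] tilt 0.351 yawerr 0.05 F cradle [ 0.7 -0.7 -1.4] roll -0.0002
```

>>> {"api": "play_rows", "payload": {
  "commands": "0 0 -0.03 0 0 0;0 0 -0.03 0 0 0;0 0 0 0 0 0;0 0 0 0 0 0"
}}

```text
time_s: 8.75
tcp_pos: [0.5832, -0.046, 0.0658]
ee_rot: [[-0.9, -0.286, 0.329], [-0.269, 0.958, 0.098], [-0.343, -0.0, -0.939]]
wrist_force: [0.5, 0.1, -1.3]
gripper_width: 0.126
gripper_force: 30.0
```

>>> {"api": "play_rows", "payload": {
  "commands": "0 0 -0.03 0 0 0;0 0 0 0 0 0;0 0 0 0 0 0"
}}

```text
time_s: 9.05
tcp_pos: [0.5833, -0.046, 0.0648]
ee_rot: [[-0.9, -0.286, 0.329], [-0.269, 0.958, 0.098], [-0.343, -0.0, -0.939]]
wrist_force: [0.4, -0.4, -1.7]
gripper_width: 0.124
gripper_force: 30.0
```

>>> {"api": "play_rows", "payload": {
  "commands": "0 0 -0.02 0 0 0;0 0 0 0 0 0;0 0 0 0 0 0"
}}

```text
time_s: 9.35
tcp_pos: [0.5834, -0.0459, 0.0643]
ee_rot: [[-0.9, -0.286, 0.329], [-0.269, 0.958, 0.098], [-0.343, -0.0, -0.939]]
wrist_force: [0.6, -0.1, -0.3]
gripper_width: 0.126
gripper_force: 30.0
```

```bash
python3 - <<'E'
from h import *
state()
E
```

```text
t 9.35 tail [-50.87, 0.52, 54.26] neck [74.98, 0.61, 100.26] tilt 0.35 yawerr 0.04 F cradle [ 0.6 -0.3 -0.3] roll -0.0001
```

>>> {"api": "play_rows", "payload": {
  "commands": "0 0 -0.02 0 0 0;0 0 0 0 0 0;0 0 0 0 0 0"
}}

```text
time_s: 9.65
tcp_pos: [0.5835, -0.0459, 0.0638]
ee_rot: [[-0.9, -0.286, 0.329], [-0.269, 0.958, 0.098], [-0.344, -0.0, -0.939]]
wrist_force: [0.9, 0.9, 0.6]
gripper_width: 0.128
gripper_force: 30.0
```

>>> {"api": "play_rows", "payload": {
  "commands": "0 0 -0.02 0 0 0;0 0 0 0 0 0;0 0 0 0 0 0"
}}

```text
time_s: 9.95
tcp_pos: [0.5836, -0.0459, 0.0632]
ee_rot: [[-0.9, -0.286, 0.329], [-0.269, 0.958, 0.098], [-0.344, -0.0, -0.939]]
wrist_force: [1.4, 1.1, 1.3]
gripper_width: 0.125
gripper_force: 30.0
```

>>> {"api": "play_rows", "payload": {
  "commands": "0 0 0.03 0 0 0;-0.064 -0.019 0 0 0 0;-0.064 -0.019 0 0 0 0;-0.064 -0.019 0 0 0 0;-0.064 -0.019 0 0 0 0;-0.064 -0.019 0 0 0 0;0 0 0 0 0 0;0 0 0 0 0 0"
}}

```text
time_s: 10.75
tcp_pos: [0.573, -0.049, 0.0635]
ee_rot: [[-0.901, -0.286, 0.327], [-0.269, 0.958, 0.098], [-0.342, 0.0, -0.94]]
wrist_force: [-0.7, -0.9, -0.6]
gripper_width: 0.126
gripper_force: 30.0
```

>>> {"api": "play_rows", "payload": {
  "commands": "-0.064 -0.019 0 0 0 0;-0.064 -0.019 0 0 0 0;0 0 0 0 0 0;0 0 0 0 0 0"
}}

```text
time_s: 11.15
tcp_pos: [0.5695, -0.05, 0.0637]
ee_rot: [[-0.9, -0.286, 0.328], [-0.269, 0.958, 0.098], [-0.342, 0.0, -0.94]]
wrist_force: [-0.5, -0.4, -1.2]
gripper_width: 0.128
gripper_force: 30.0
```

```bash
python3 - <<'E'
from h import *
state()
E
```

```text
t 11.15 tail [-65.36, 0.61, 53.81] neck [60.54, 0.65, 99.7] tilt 0.35 yawerr 0.02 F cradle [-0.6 -0.2 -1.2] roll 0.0002
```

Free so far. Continue in 1 mm steps until touch.

>>> {"api": "play_rows", "payload": {
  "commands": "-0.032 -0.01 0 0 0 0;-0.032 -0.01 0 0 0 0;0 0 0 0 0 0;0 0 0 0 0 0"
}}

```text
time_s: 11.55
tcp_pos: [0.5681, -0.0505, 0.064]
ee_rot: [[-0.9, -0.286, 0.329], [-0.269, 0.958, 0.098], [-0.344, -0.0, -0.939]]
wrist_force: [1.2, 0.6, 0.5]
gripper_width: 0.131
gripper_force: 30.0
```

>>> {"api": "play_rows", "payload": {
  "commands": "-0.032 -0.01 0 0 0 0;0 0 0 0 0 0;0 0 0 0 0 0"
}}

```text
time_s: 11.85
tcp_pos: [0.5679, -0.0507, 0.0645]
ee_rot: [[-0.899, -0.287, 0.331], [-0.269, 0.958, 0.098], [-0.345, -0.001, -0.939]]
wrist_force: [3.1, 1.5, 0.1]
gripper_width: 0.128
gripper_force: 30.0
```

>>> {"api": "play_rows", "payload": {
  "commands": "-0.032 -0.01 0 0 0 0;0 0 0 0 0 0;0 0 0 0 0 0"
}}

```text
time_s: 12.15
tcp_pos: [0.5677, -0.0509, 0.0649]
ee_rot: [[-0.899, -0.287, 0.332], [-0.269, 0.958, 0.099], [-0.347, -0.001, -0.938]]
wrist_force: [4.5, 1.7, 1.6]
gripper_width: 0.122
gripper_force: 30.0
```

```bash
python3 - <<'E'
from h import *
state()
E
```

```text
t 12.15 tail [-67.31, 0.27, 54.61] neck [58.39, 0.44, 101.04] tilt 0.354 yawerr 0.08 F cradle [4.8 0.4 1.6] roll -0.0009
```

>>> {"api": "play_rows", "payload": {
  "commands": "0.04 0.012 0 0 0 0;0.008 0.002 -0.095 -0.067 0.224 0;0.008 0.002 -0.095 -0.067 0.224 0;0.002 0 -0.095 -0.067 0.224 0;0.002 0 -0.095 -0.067 0.224 0;0 0 0 0 0 0;0 0 0 0 0 0"
}}

```text
time_s: 12.85
tcp_pos: [0.5683, -0.0506, 0.0525]
ee_rot: [[-0.937, -0.286, 0.201], [-0.28, 0.958, 0.06], [-0.21, -0.0, -0.978]]
wrist_force: [4.5, 0.9, 0.1]
gripper_width: 0.128
gripper_force: 30.0
```

```bash
python3 - <<'E'
from h import *
state()
E
```

```text
t 12.85 tail [-67.23, 0.4, 53.81] neck [63.79, 0.51, 81.92] tilt 0.211 yawerr 0.05 F cradle [ 4.6 -0.5  0.1] roll -0.0002
```

>>> {"api": "play_rows", "payload": {
  "commands": "0.01 0.003 -0.095 -0.067 0.224 0;0 0 -0.095 -0.067 0.224 0;0 0 0 0 0 0;0 0 0 0 0 0"
}}

```text
time_s: 13.25
tcp_pos: [0.5683, -0.0511, 0.047]
ee_rot: [[-0.949, -0.286, 0.135], [-0.283, 0.958, 0.04], [-0.141, -0.0, -0.99]]
wrist_force: [5.3, -3.0, 0.6]
gripper_width: 0.128
gripper_force: 30.1
```

```bash
python3 - <<'E'
from h import *
state()
E
```

```text
t 13.25 tail [-67.15, -0.07, 54.04] neck [65.51, -0.08, 72.94] tilt 0.142 yawerr -0.01 F cradle [ 4.2 -4.4  0.6] roll -0.0004
```

>>> {"api": "play_rows", "payload": {
  "commands": "-0.012 -0.004 -0.095 -0.067 0.224 0;0 0 0 0 0 0;0 0 0 0 0 0"
}}

```text
time_s: 13.55
tcp_pos: [0.5682, -0.0518, 0.0451]
ee_rot: [[-0.953, -0.285, 0.103], [-0.284, 0.958, 0.029], [-0.107, -0.001, -0.994]]
wrist_force: [3.8, -5.5, 3.9]
gripper_width: 0.124
gripper_force: 30.2
```

>>> {"api": "play_rows", "payload": {
  "commands": "-0.012 -0.004 -0.095 -0.067 0.224 0;0 0 0 0 0 0;0 0 0 0 0 0"
}}

```text
time_s: 13.85
tcp_pos: [0.5678, -0.0518, 0.0421]
ee_rot: [[-0.956, -0.285, 0.069], [-0.285, 0.958, 0.019], [-0.072, -0.001, -0.997]]
wrist_force: [4.4, -5.2, 3.9]
gripper_width: 0.122
gripper_force: 30.2
```

```bash
python3 - <<'E'
from h import *
state()
E
```

```text
t 13.85 tail [-67.14, -0.59, 54.76] neck [66.51, -0.61, 64.41] tilt 0.072 yawerr -0.01 F cradle [ 2.8 -6.2  3.9] roll -0.0011
```

>>> {"api": "play_rows", "payload": {
  "commands": "-0.018 -0.005 -0.095 -0.067 0.224 0;0 0 0 0 0 0;0 0 0 0 0 0"
}}

```text
time_s: 14.15
tcp_pos: [0.5668, -0.0513, 0.0378]
ee_rot: [[-0.958, -0.285, 0.034], [-0.285, 0.958, 0.01], [-0.036, 0.0, -0.999]]
wrist_force: [6.0, -3.0, -4.0]
gripper_width: 0.126
gripper_force: 30.1
```

>>> {"api": "play_rows", "payload": {
  "commands": "-0.018 -0.005 -0.095 -0.067 0.224 0;0 0 0 0 0 0;0 0 0 0 0 0"
}}

```text
time_s: 14.45
tcp_pos: [0.5661, -0.0512, 0.0364]
ee_rot: [[-0.958, -0.286, 0.001], [-0.286, 0.958, 0.0], [-0.001, -0.0, -1.0]]
wrist_force: [2.5, 0.9, 6.4]
gripper_width: 0.126
gripper_force: 30.0
```

```bash
python3 - <<'E'
from h import *
state(); snap('wrist','w3'); snap('side','d3')
z=load('d3'); c=proj(z,O+np.array([0,0,.05]))[0].astype(int); print(c)
p=z['p']; a=p[c[1]-40:c[1]+40,c[0]-60:c[0]+60]; cv2.imwrite('pics/c3.png',cv2.resize(a,(780,520),interpolation=3))
E
```

```text
t 14.45 tail [-67.46, 0.42, 54.73] neck [66.54, 0.5, 54.83] tilt 0.001 yawerr 0.03 F cradle [2.6 0.2 6.4] roll -0.0001
[312 250]
```

View pics/c3.png

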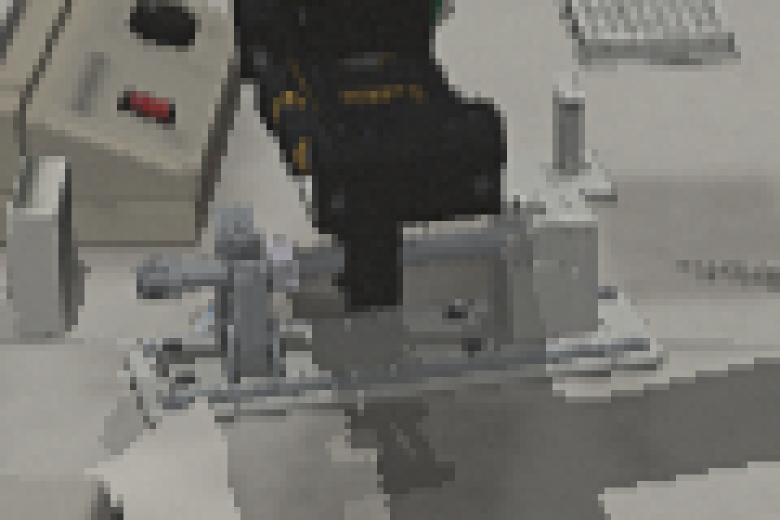

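>>> {"api": "play_rows", "payload": {
  "commands": "0.02 0.006 -0.01 0 0 0;0 0 0.03 0 0 0;0 0 0 0 0 0"
}}

```text
time_s: 14.85
tcp_pos: [0.5661, -0.0511, 0.0364]
ee_rot: [[-0.958, -0.286, -0.001], [-0.286, 0.958, 0.0], [0.001, 0.0, -1.0]]
wrist_force: [-0.3, -0.1, 5.2]
gripper_width: 0.125
gripper_force: 30.0
```

>>> {"api": "play_rows", "payload": {
  "commands": "0 0 0 0 0 0;0 0 0 0 0 0;0 0 0 0 0 0;0 0 0 0 0 0;0 0 0 0 0 0;0 0 0 0 0 0;0 0 0 0 0 0;0 0 0 0 0 0",
  "grip": 60
}}

```text
time_s: 15.65
tcp_pos: [0.5668, -0.0509, 0.0359]
ee_rot: [[-0.958, -0.286, -0.001], [-0.286, 0.958, -0.0], [0.001, -0.0, -1.0]]
wrist_force: [-0.0, -0.0, 0.5]
gripper_width: 0.673
gripper_force: 0.0
```

Now straight up, then look.

>>> {"api": "play_rows", "payload": {
  "commands": "0 0 0.3 0 0 0;0 0 0.6 0 0 0;0 0 0.9 0 0 0;0 0 0.9 0 0 0;0 0 0.9 0 0 0;0 0 0.9 0 0 0;0.5 -0.3 0.9 0 0 0;0.5 -0.3 0.9 0 0 0;0.5 -0.3 0 0 0 0;0 0 0 0 0 0;0 0 0 0 0 0"
}}

```text
time_s: 16.75
tcp_pos: [0.6111, -0.078, 0.2246]
ee_rot: [[-0.958, -0.286, -0.002], [-0.286, 0.958, 0.0], [0.002, 0.001, -1.0]]
wrist_force: [0.1, 0.1, 0.4]
gripper_width: 0.689
gripper_force: 0.0
```

```bash
python3 - <<'E'
from h import *
print(r.sense()['tcp_pos']); snap('wrist','w4'); snap('side','d4')
z=load('w4'); c=proj(z,O+EE*.005+np.array([0,0,.05]))[0].astype(int); print(c)
x0=int(np.clip(c[0]-100,0,440)); y0=int(np.clip(c[1]-120,0,240))
A=cv2.resize(z['p'][y0:y0+240,x0:x0+200],(440,528),interpolation=3)
p=load('d4')['p']; B=cv2.resize(p[215:285,255:365],(360,229),interpolation=3); o=np.zeros((528,800,3),np.uint8); o[:,:440]=A;o[:229,440:]=B
cv2.imwrite('pics/c4.png',cv2.convertScaleAbs(o,alpha=1.3)); print(x0,y0)
# axis heights by depth at tail/neck
z=load('w4')
for x in(-.050,-.03,0.02,.057,.08,.098):
    u=proj(z,O+EE*(x+.0062)+np.array([0,0,.061]))[0]
    if 0<=u[0]<640 and 0<=u[1]<480: print(x,u,bydepth(z,[u])[0])
E
```

```text
[ 0.6110699  -0.07797424  0.22459948]
[367 175]
267 55
-0.05 [371.10580058 117.76069512] [ 0.51202524 -0.06772792  0.05929196]
-0.03 [370.34655859 142.33061968] [ 0.53167958 -0.06211482  0.05961496]
0.02 [368.56855316 200.15124959] [ 0.58004881 -0.0478562   0.05914619]
0.057 [367.35237234 239.93334287] [ 0.61501856 -0.03721568  0.05877108]
0.08 [366.63481662 263.49487956] [ 0.63761935 -0.03077294  0.05895456]
0.098 [366.0923983  281.35029819] [ 0.65384736 -0.02578239  0.06212486]
```

View pics/c4.png

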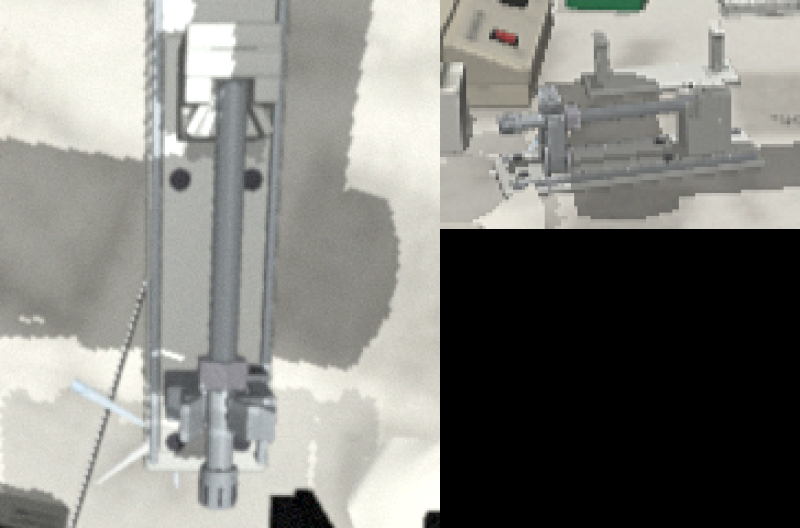

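The shaft is level along its whole length, with its axis about 55 mm above the bench. Its tail is under the hood and its neck is in the fork with the jaw over it, so I'm handing the job in.

```bash
python3 -c "
from station import r
print(r.finish_job())"
```

```text
the job is handed in; nothing more can be done
None
```

The shaft is stored in the cradle: its tail went in under the hood until it touched the back, then it was pressed home in the fork, and in the last picture it lies level with the jaw over it. The wrist readings stayed under about 8 N, and I handed the job in at about 17 s without seeing the verdict.

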